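# Lift the hot casserole lid with the lid lifter

### The arm

A 7-joint arm with a two-finger parallel gripper is mounted at the origin on a cart in front of the work surface, level with it; the furniture and walls round the work are solid. World frame = base frame: x ahead of the robot, y to its left, z up, the work surface at z = 0. Lengths are in m, angles in rad, forces in N, time in s.
With the tool pointing down it reaches from about 0.4 to 0.85 m from the base axis. Payload 4.5 kg.
Tool frame: the origin (TCP) lies on the centre line of the jaws, within the pads' length; the fingertips stand finger_overhang ahead of it and the grasp point (between the pads) lies 11 mm behind it (finger_overhang is the distance from the TCP to the fingertips, in m); z points along the fingers, y is the line along which they close (so a half turn about z gives the same grasp; the last joint's range is limited). The gripper opens to 85 mm and grips with 20 to 120 N. Pads are 22 mm wide; open, the fingers measure 114 mm over their backs; the gripper's body (76 mm by 85 mm) begins 54 mm behind the grasp point. The pads swing forward as they close: fully open they stand 13 mm farther back than shut.
Start: joints at [1.225, 0.689, -0.195, 1.565, 0.157, 0.902, -0.215], TCP at [0.232, -0.58, 0.239] pointing down, gripper open.
Joint ranges: [-3.01, 3.01], [-0.46, 2.08], [-1.47, 1.51], [0.13, 2.56], [-1, 4.14], [0.04, 2.09], [-2.66, 2.66]. Speed limits (rad/s): [2.57, 2.57, 3.14, 3.14, 3.14, 3.14, 3.14].

### API

Orientations are given as [roll, pitch, yaw] about the fixed x, y, z axes, in that order (R = Rz(yaw) Ry(pitch) Rx(roll)).
In Python, from station import state, get_image, camera_params, hand_in, finger_overhang gives the robot as it stands.
- The arm moves only by the shell command python3 -m inch 'ROWS'. ROWS is JSON, a list of rows, each a list of 5 numbers: the shift along the tool's x, y, z in cm, then the turn about the tool's z in rad, then the opening in per cent of the stroke, from 0 (shut) to 100 (fully open). A call has 1 to 20 rows; each row is the pose to reach, as a shift and turn from the pose commanded when the call began, along the tool's axes at that moment; what a row does not reach only later rows make up. A row lasts 1/8 s, in which the tool goes at most 62.5 mm and 10.7 degrees, less where a joint would pass 70% of its speed; a pose out of reach is approached as far as the arm can. A call with a gripper value outside its range is refused whole. The fingers move at their own pace and stop on an object; the grip force is fixed at half the most. Time passes only in rows, so rows that repeat a pose let the fingers close. It gives the time, the measured TCP pose, the force, the opening and the grip force at its end, in the units of the state.
- state(): the state, without advancing time (a new reading comes with each control period).
- get_image(name): name is "scene" or "top" or "wrist"; returns (picture, depth): 400x640x3 uint8, red, green, blue; 400x640 float32, m along the optical axis (not along the pixel's ray), 0 where there is no reading.
- camera_params(name): a dict with "fx", "fy", "cx", "cy" (pixels), "k1" (the pictures are not rectified: a ray, as slopes to the right and down, at radius r is drawn at 1 + k1 r^2 times it, then the intrinsics apply), "T" (4x4, takes a point from camera to world coordinates). Camera axes: x right, y down, z forward; pixel columns grow to the right and rows downward; lengths in m; the calibration is good to about 2 mm. A picture is of the moment at which its call begins: read the wrist's pose just before it. camera_params takes no time and is no camera call; for the wrist camera it gives the pose at the moment of the call.
- hand_in(): hands the job in; it is judged then, once.
The state is a dict: "time": time; "joints": joint angles; "dq": joint speeds; "effort": joint torques, N m; "eef_pos": TCP position; "tool_rot": TCP orientation; "ft_force": force on the tool from outside, world axes, zero at the start; "wrist_torque": the same for the moment, N m; "finger_gap": finger opening in m; "gripper_force": force on a finger pad.
Only numpy, scipy, OpenCV 4.12 (cv2) and the standard library are available. Lean on these libraries where they do the work, as an engineer would, in place of code of your own. Each camera call takes 0.05 s, during which the arm holds its last target. There are 200 camera calls.

### The job

The lid of the casserole is hot: take the lid lifter by its wooden handle, hook it under the lid's loop, lift the lid off while keeping it level, and set it gently and centrally on the bare cork mat without touching it with the robot. Then unhook the lifter and stand it upright again in the middle of its round white rest. Leave the casserole and everything else on the worktop where it is.

Things in the scene. Friction and masses are not known exactly. Their poses are not given: they have to be found in the camera images.
- lid: round dark steel lid, 153 mm across, 0.3 to 0.6 kg, balanced under its loop; starts on the casserole, turned any way. Origin: centre of the underside of its locating boss (128 mm across, 8 mm deep, about 6 mm loose all round in the casserole's mouth; lifts straight out). Flange underside at z = 8 mm, nearly flat top at z = 18 mm. Its loop spans its y axis
- loop (a point): middle of the lid's loop, on the axis of its level bar, 60 mm straight above the lid's origin. Bar 9 mm thick, round steel, along the lid's y axis, level from y = -26 to 26 mm; uprights at y = -36 and 36 mm (63 mm free between them); 37 mm free height under the bar. It can be hooked along the lid's +x or -x and swings freely on the lifter
- lifter: C-shaped steel lid lifter, 0.25 kg, stands by itself on its foot, turned any way. Origin: underside of the foot, straight below the handle. Foot: plate 6 mm thick, 40 mm wide (y), x = -31 to 21 mm, open end at +x: slide it under the loop along +x, square to the bar. An upright at x = -31 to -23 mm and a neck over the saddle (60 mm clear above the underside) carry the handle
- saddle (a point): bottom of the saddle, 6 mm straight above the lifter's origin, where the loop's bar hangs: the hollow on the foot between two low cross ridges (at x = -13 mm, top 10 mm above the underside; at x = 15 mm, top 13 mm above it)
- grip (a point): a good place to grip the handle, 118 mm above the lifter's origin. The handle is a square wooden bar, 18 x 18 mm, sides along the lifter's x and y, from 70 to 156 mm above the origin, straight above the saddle
- pot: round dark steel casserole, 152 mm across and 70 mm high, two ear handles along its y axis reaching 97 mm from its axis at 54 mm height. Origin: centre of its underside. 1.8 kg, loose, stands on the other cork mat. Its mouth is at z = 70 mm; with the lid on, the lid's origin is 62 mm above the casserole's.
- lid_mat: the bare round cork mat, 170 mm across, 8 mm high, fixed. Origin: centre of its underside. The casserole stands on a second mat just like it; which one is left and which right varies.
- rest: round white ceramic rest, 100 mm across, 8 mm high, fixed, near the robot between the mats; the lifter stands on it at the start. Origin: centre of its underside
- oil_bottle: tall glass bottle, 62 mm across, 264 mm high, loose; stands behind, between the mats (wall cupboards hang over the back of the worktop, their fronts and knobs from x = 0.57 m, 0.46 m above it). Origin: centre of its underside
- pepper_mill: wooden mill, 58 mm across, 165 mm high, loose; stands beside the bottle (the two may be swapped). Origin: centre of its underside
- garlic: garlic bulb, 60 mm, near the front edge left of the rest
- lemon: lemon, 78 mm long, 56 mm high, near the front edge right of the rest
- mug: white mug, 92 mm high, back right
- tumbler: clear glass tumbler, 80 mm across, 88 mm high, back right of the centre
- tuna_tin: tin, 86 mm across, 40 mm high, far right
- teaspoon: metal teaspoon, 130 mm long, flat on the worktop, far right
Not all that is in view belongs to the job. Of the things shaped like the lifter, the steel one is meant.

How it is judged:
By the outcome, as a careful person would: the job done as asked, in the order asked, and still so for the second after the job is handed in, with the robot touching nothing.
It also fails if it takes over 64 s, if anything falls off the work surface, if the arm or the gripper's body presses on something with over 40 N, if the wrist force passes 120 N, or if a joint passes its speed limit or range.

## Working session

There is one attempt and no reset: what is moved stays moved. The work goes in short steps, Python scripts to look and compute and a shell command to move; the robot and the scene stay as the last step left them, time stands still between calls to the robot, and variables do not carry over. Pictures are saved under pics/ and viewed, at most 10 in all, crops included, and the job is handed in when it is done.

```bash
ls; mkdir -p pics; python3 - <<'E'
from station import *
import cv2,numpy as np
print(state(),finger_overhang)
for n in("scene","top"):
    im,d=get_image(n); cv2.imwrite(f"pics/{n}0.png",im[:,:,::-1]); np.savez(f"pics/{n}0.npz",im=im,d=d)
    p=camera_params(n); print(n,{k:np.round(v,4).tolist() for k,v in p.items()}, (d>0).mean())
E
```

```text
pics
{'time': 0.0, 'joints': array([ 1.22478663,  0.69000323, -0.194511  ,  1.56641343,  0.15730444,
        0.90249314, -0.21511023]), 'dq': array([ 0.00226808, -0.00014481, -0.00065682,  0.00089624,  0.00012669,
       -0.00168576,  0.00154944]), 'effort': array([ 5.37005951e-05, -5.39604771e+01, -1.26604546e+00, -1.58544338e+01,
        9.17659840e-03,  9.52190836e-03, -4.52811591e-06]), 'eef_pos': array([ 0.2314156 , -0.57985642,  0.23845346]), 'tool_rot': array([-3.13967369e+00,  1.45383572e-04,  3.79893004e-01]), 'ft_force': array([0.01150856, 0.44245904, 0.81507343]), 'wrist_torque': array([-0.01293873,  0.03340473,  0.00273324]), 'gripper_force': 0.0, 'finger_gap': 0.08519593877065328} 0.008
scene {'fx': 382.6085, 'fy': 382.6085, 'cx': 320.2656, 'cy': 197.0747, 'k1': -0.0045, 'T': [[0.5458, -0.7567, 0.3597, 0.0937], [-0.8378, -0.4871, 0.2466, -0.2825], [-0.0114, -0.436, -0.8999, 1.1574], [0.0, 0.0, 0.0, 1.0]]} 0.99616015625
top {'fx': 381.836, 'fy': 381.836, 'cx': 321.3163, 'cy': 196.8629, 'k1': -0.0583, 'T': [[0.0026, -0.9941, 0.1088, 0.3532], [-0.9998, -0.0004, 0.0206, -0.011], [-0.0205, -0.1088, -0.9939, 1.5259], [0.0, 0.0, 0.0, 1.0]]} 0.99599609375
```

View pics/scene0.png

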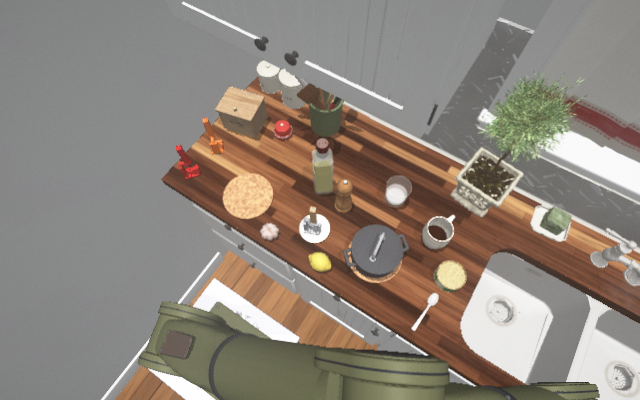

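View pics/top0.png

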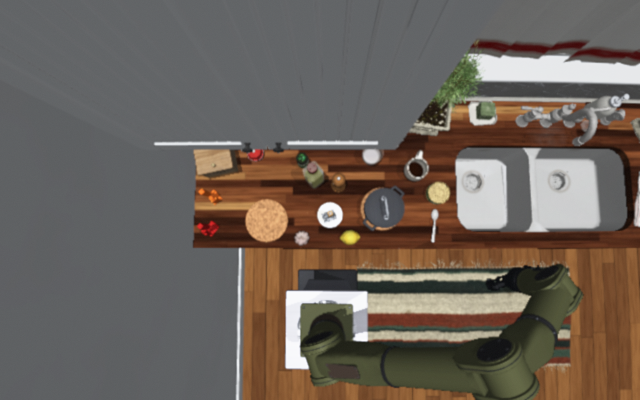

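The scene view shows the bare cork mat at (248,195), the steel lifter with its wooden handle on the white rest at about (314,225), and the casserole at (376,250). Three things are lifter-shaped: red (187,162), orange (212,135) and steel (314,225). The steel one on the rest fits the description, and I'll confirm it in a crop.

```bash
cat > h.py <<'E'
import numpy as np,cv2
from station import *
def ray(p,uv):
    uv=np.atleast_2d(np.asarray(uv,float)); q=(uv-[p['cx'],p['cy']])/[p['fx'],p['fy']]; s=q.copy()
    for _ in range(8): s=q/(1+p['k1']*(s**2).sum(1,keepdims=True))
    T=np.array(p['T']); return T[:3,3],np.c_[s,np.ones(len(s))]@T[:3,:3].T
def plane(p,uv,z):
    o,d=ray(p,uv); return o+d*((z-o[2])/d[:,2])[:,None]
def pts(p,d):  # world xyz image
    h,w=d.shape; u,v=np.meshgrid(np.arange(w),np.arange(h)); o,r=ray(p,np.c_[u.ravel(),v.ravel()])
    return (o+r*d.reshape(-1,1)).reshape(h,w,3)
def proj(p,X):
    T=np.array(p['T']); c=(np.atleast_2d(X)-T[:3,3])@T[:3,:3]; s=c[:,:2]/c[:,2:]
    return s*(1+p['k1']*(s**2).sum(1,keepdims=True))*[p['fx'],p['fy']]+[p['cx'],p['cy']]
def circ(P):  # lsq circle
    P=P[:,:2]; A=np.c_[2*P,np.ones(len(P))]; x=np.linalg.lstsq(A,(P**2).sum(1),rcond=None)[0]
    return x[:2],np.sqrt(x[2]+x[0]**2+x[1]**2)
def biggest(m):
    c,_=cv2.findContours(m.astype(np.uint8),cv2.RETR_EXTERNAL,cv2.CHAIN_APPROX_NONE)
    return max(c,key=cv2.contourArea)[:,0,:]
E
python3 - <<'E'
from h import *
z=np.load("pics/scene0.npz");im,d=z['im'],z['d'];p=camera_params("scene")
a=cv2.resize(im[185:285,210:420],None,fx=3.8,fy=3.8,interpolation=cv2.INTER_CUBIC);cv2.imwrite("pics/crop1.png",a[:,:,::-1])
for n in("scene","top"):
    z=np.load(f"pics/{n}0.npz");im,d=z['im'],z['d'];p=camera_params(n);W=pts(p,d);hsv=cv2.cvtColor(im,cv2.COLOR_RGB2HSV)
    box=(W[...,0]>.3)&(W[...,0]<.75)&(abs(W[...,1])<.5)
    # white rest
    m=box&(hsv[...,1]<50)&(hsv[...,2]>150)&(W[...,2]<.03)&(W[...,1]>-.1)&(W[...,0]<.55)
    c=biggest(m);hull=cv2.convexHull(c)[:,0];print(n,"rest",circ(plane(p,hull,.008)),W[m][:,2].mean())
    m=box&(hsv[...,0]<25)&(W[...,1]>.08)&(W[...,2]>.002)&(W[...,2]<.02)&(hsv[...,2]>150)
    m=cv2.morphologyEx(m.astype(np.uint8),cv2.MORPH_OPEN,np.ones((5,5)));c=biggest(m);print("mat",circ(plane(p,cv2.convexHull(c)[:,0],.008)),len(c),np.median(W[m>0][:,2]))
    m=box&(W[...,2]>.075)&(W[...,2]<.1)&(hsv[...,2]<140)&(W[...,1]<0)
    c=biggest(m);print("lid",circ(plane(p,cv2.convexHull(c)[:,0],.083)),np.median(W[m][:,2]))
    m=box&(W[...,2]>.11)&(W[...,2]<.25)&(W[...,1]<0.2)&(W[...,0]<.52)
    for zl in(.105,.125,.14,.16):
        s=box&(W[...,2]>zl-.01)&(W[...,2]<zl+.01)&(W[...,0]<.55);k,l,st,ce=cv2.connectedComponentsWithStats(s.astype(np.uint8))
        for i in range(1,k):
            if st[i,4]>8: print(zl,st[i,4],ce[i].round(),W[l==i].mean(0).round(3))
E
```

```text
scene rest (array([ 0.45056873, -0.01132076]), np.float64(0.04951554850977581)) -0.2676623175605299
mat (array([0.42701177, 0.24119771]), np.float64(0.08364726056077926)) 172 0.007185388551508298
lid (array([ 0.47223357, -0.21886743]), np.float64(0.07566905285819278)) 0.08517454491618293
0.105 26 [210. 130.] [0.521 0.453 0.106]
0.105 25 [184. 158.] [0.395 0.453 0.105]
0.105 17 [313. 220.] [ 0.441 -0.017  0.104]
0.125 23 [208. 127.] [0.52  0.453 0.126]
0.125 26 [182. 154.] [0.396 0.453 0.126]
0.125 11 [341. 194.] [ 0.549 -0.045  0.126]
0.125 21 [313. 217.] [ 0.441 -0.017  0.125]
0.125 79 [378. 245.] [ 0.467 -0.22   0.131]
0.14 30 [207. 124.] [0.521 0.453 0.14 ]
0.14 25 [181. 152.] [0.395 0.453 0.14 ]
0.14 10 [341. 192.] [ 0.549 -0.045  0.136]
0.14 22 [313. 214.] [ 0.442 -0.017  0.141]
0.14 61 [379. 243.] [ 0.473 -0.219  0.133]
0.16 26 [205. 120.] [0.524 0.457 0.155]
0.16 30 [178. 148.] [0.398 0.458 0.155]
0.16 41 [313. 210.] [ 0.445 -0.014  0.162]
top rest (array([ 0.44896395, -0.01224576]), np.float64(0.05106362238070151)) 0.007944727807330382
mat (array([0.42820778, 0.24008736]), np.float64(0.0818132498823043)) 204 0.007920030682844192
lid (array([ 0.47203395, -0.21952635]), np.float64(0.0760514182660294)) 0.08553182097706602
0.105 10 [207. 193.] [0.523 0.453 0.103]
0.105 9 [206. 226.] [0.397 0.452 0.104]
0.125 13 [205. 192.] [0.524 0.453 0.124]
0.125 25 [386. 201.] [ 0.489 -0.218  0.129]
0.125 18 [387. 213.] [ 0.446 -0.223  0.129]
0.125 9 [204. 226.] [0.396 0.452 0.125]
0.14 9 [204. 192.] [0.523 0.454 0.139]
0.14 28 [386. 205.] [ 0.475 -0.22   0.134]
0.16 20 [201. 191.] [0.525 0.457 0.155]
0.16 24 [330. 213.] [ 0.446 -0.013  0.163]
0.16 26 [200. 226.] [0.398 0.457 0.155]
```

View pics/crop1.png

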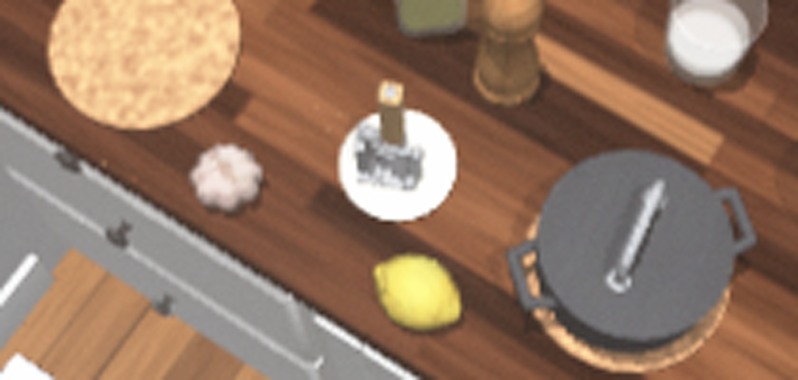

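The crop shows a wooden handle at (390,105) on a steel foot standing on the white rest, so this is the lifter meant. The loop bar lies roughly along world x. I'll move to just above it and look with the wrist camera.

```bash
python3 -m inch '[[0,0,-6,0,100],[5,-5,-12,0,100],[10,-10,-16,0,100],[14,-15,-16,0,100],[18,-20,-16,0,100],[22,-24,-16,0,100],[26,-28,-16,0,100],[30,-33,-16,0,100],[34,-37,-16,0,100],[38,-41,-16,0,100],[38,-41,-16,0,100],[38,-41,-16,0,100]]'; python3 - <<'E'
from h import *
p=camera_params("wrist");im,d=get_image("wrist");cv2.imwrite("pics/w1.png",im[:,:,::-1]);np.savez("pics/w1.npz",im=im,d=d,T=p['T'])
print({k:np.round(v,3).tolist() for k,v in p.items()});s=state();print(s['eef_pos'],s['tool_rot'],s['joints'])
for n,q in dict(handle=[.445,-.013,.164],foot=[.445,-.013,.014],lid=[.472,-.219,.13]).items(): print(n,proj(p,q))
E
```

```text
time: 1.6
eef_pos: [0.4329, -0.0569, 0.3991]
tool_rot: [-3.141, 0.0, 0.385]
ft_force: [0.4, 0.0, 0.5]
finger_gap: 0.0854
gripper_force: 0.0
{'fx': 287.834, 'fy': 287.834, 'cx': 315.301, 'cy': 196.586, 'k1': -0.037, 'T': [[0.375, -0.889, -0.261, 0.498], [-0.927, -0.36, -0.105, -0.031], [-0.001, 0.281, -0.96, 0.533], [0.0, 0.0, 0.0, 1.0]]}
[ 0.43230403 -0.0587721   0.39895087] [3.14158299e+00 1.18235091e-03 3.81266669e-01] [ 0.34752126  0.26012246 -0.42017825  1.83141034  0.11993843  1.07594533
 -1.30687672]
handle [[287.14150262 147.01158111]]
foot [[295.17472243 137.24356156]]
lid [[429.80779165 181.0120978 ]]
```

View pics/w1.png

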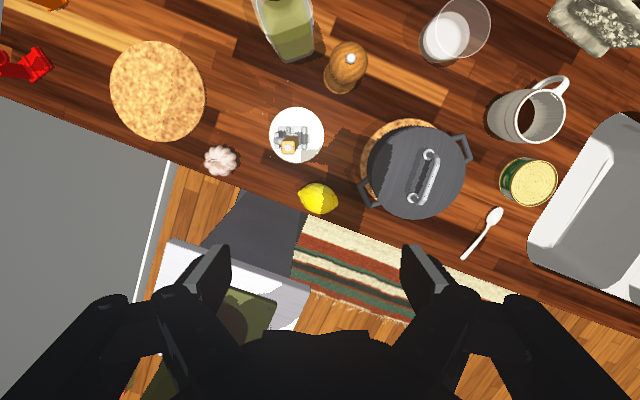

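The wrist view shows the handle top at (288,147), the rest at (297,134), and the loop bar running from (432,155) to (421,198). The next step is to measure the lifter's yaw and the bar.

```bash
python3 - <<'E'
from h import *
p=camera_params("wrist");z=np.load("pics/w1.npz");im,d=z['im'],z['d'];W=pts(p,d);hsv=cv2.cvtColor(im,cv2.COLOR_RGB2HSV)
sub=np.zeros(d.shape,bool);sub[100:170,262:335]=1
for lo,hi in((.01,.018),(.018,.03),(.03,.055),(.055,.08),(.08,.155),(.155,.175)):
    m=sub&(W[...,2]>lo)&(W[...,2]<hi)
    m&=~((hsv[...,1]<40)&(hsv[...,2]>235)) if hi<.02 else m
    P=W[m]
    if len(P)>3:
        (c,sz,a)=cv2.minAreaRect((P[:,:2]*1000).astype(np.float32));print(lo,len(P),P.mean(0).round(4),np.round(c,1),np.round(sz,1),a)
m=np.zeros(d.shape,bool);m[130:215,380:470]=1;m&=(W[...,2]>.118)
P=W[m];c,e,v=cv2.PCACompute2(P,None);print("bar",len(P),c.round(4),np.sqrt(v.ravel()).round(4),e[0],P.min(0),P.max(0))
w=(hsv[...,1]<60)&(hsv[...,2]>170)&sub
print("rest",circ(plane(p,cv2.convexHull(biggest(w))[:,0],.008)))
L=np.zeros(d.shape,bool);L[:,340:480]=1;L&=(W[...,2]>.07)&(W[...,2]<.09)&(hsv[...,1]<70)
print("lid",circ(plane(p,cv2.convexHull(biggest(L))[:,0],.083)),np.median(W[L][:,2]))
m=(W[...,2]>.003)&(W[...,2]<.02)&(hsv[...,0]<28)&(hsv[...,2]>140);m[:,230:]=0
m=cv2.morphologyEx(m.astype(np.uint8),cv2.MORPH_OPEN,np.ones((5,5)));print("mat",circ(plane(p,cv2.convexHull(biggest(m))[:,0],.008)))
cv2.imwrite("pics/crop2.png",cv2.resize(im[105:165,260:335],None,fx=8,fy=8,interpolation=cv2.INTER_CUBIC)[:,:,::-1])
E
```

```text
0.01 216 [ 0.4493 -0.01    0.014 ] [442.2 -11.2] [40.1 51.5] 21.816591262817383
0.018 98 [ 0.4498 -0.0269  0.0196] [441.1 -15.2] [39.6 47.2] 30.985931396484375
0.03 16 [0.4419 0.0088 0.0433] [437.1   6.5] [24.4  4.6] 34.07749938964844
0.055 152 [0.4397 0.0018 0.072 ] [441.3  -5.8] [25.4 43.7] 24.757720947265625
0.08 86 [ 0.4512 -0.0175  0.1219] [447.4 -11.6] [13.4 27.7] 6.822958946228027
0.155 195 [ 0.445  -0.0158  0.1622] [444.9 -15.7] [16.6 17.8] 21.119565963745117
bar 386 [[ 0.4734 -0.207   0.159 ]] [0.1133 0.0214 0.0029] [0.06139904 0.42206962 0.90448184] [ 0.43043257 -0.22877737  0.11805385] [ 0.50874645 -0.03263636  0.53259211]
rest (array([ 0.44784851, -0.01540143]), np.float64(0.049191416004072064))
lid (array([ 0.46994172, -0.21964998]), np.float64(0.07625834770658044)) 0.08554892854917728
mat (array([0.42626924, 0.23699931]), np.float64(0.08420788261181177))
```

View pics/crop2.png

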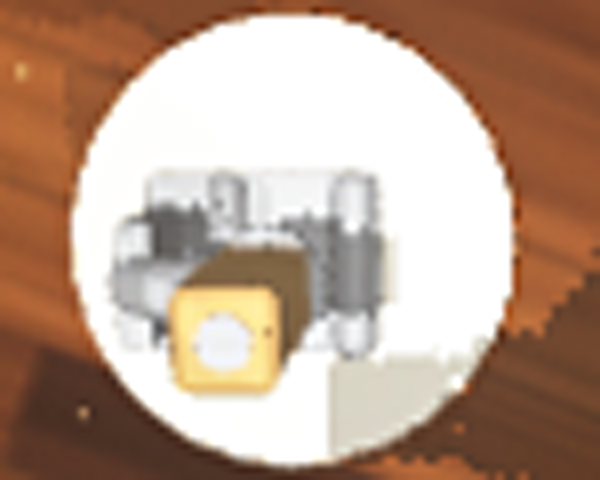

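The neck sits on the image left, so the lifter's +x points to image right. That is tool +y (yaw about -68.5°), which means the gripper is already square to the handle. The handle is at about (0.4447, -0.0158), so I'll descend and grasp it.

```bash
python3 -m inch '[[2.7,-3.5,3,0,100],[2.7,-3.5,8,0,100],[2.7,-3.5,13,0,100],[2.7,-3.5,18,0,100],[2.7,-3.5,22,0,100],[2.7,-3.5,25,0,100],[2.7,-3.5,27,0,100],[2.7,-3.5,28.4,0,100],[2.7,-3.5,28.4,0,100],[2.7,-3.5,28.4,0,100],[2.7,-3.5,28.4,0,0],[2.7,-3.5,28.4,0,0],[2.7,-3.5,28.4,0,0],[2.7,-3.5,28.4,0,0],[2.7,-3.5,28.4,0,0],[2.7,-3.5,28.4,0,0]]'; python3 - <<'E'
from h import *
p=camera_params("wrist");z=np.load("pics/w1.npz");im,d=z['im'],z['d'];p['T']=z['T'];W=pts(p,d)
m=np.zeros(d.shape,bool);m[140:215,380:470]=1;m&=(W[...,2]>.123)&(W[...,2]<.15)
for P in(W[m],):
    c,e,v=cv2.PCACompute2(P[:,:2].copy(),None);print("bar",len(P),c,P[:,2].mean(),np.percentile(P[:,2],90),np.degrees(np.arctan2(*e[0][::-1])),cv2.minAreaRect((P[:,:2]*1000).astype(np.float32)))
for n in("scene","top"):
    z=np.load(f"pics/{n}0.npz");d=z['d'];q=camera_params(n);W=pts(q,d)
    P=W[(W[...,2]>.123)&(W[...,2]<.15)&(abs(W[...,0]-.472)<.05)&(abs(W[...,1]+.219)<.03)]
    c,e,v=cv2.PCACompute2(P[:,:2].copy(),None);print(n,len(P),c,P[:,2].mean(),np.degrees(np.arctan2(*e[0][::-1])),cv2.minAreaRect((P[:,:2]*1000).astype(np.float32)))
s=state();print(s['eef_pos'],s['tool_rot'],s['finger_gap'],s['joints'])
E
```

```text
time: 3.65
eef_pos: [0.4448, -0.016, 0.1154]
tool_rot: [-3.141, -0.0, 0.38]
ft_force: [-0.1, 0.4, 1.5]
finger_gap: 0.0175
gripper_force: 60.3
bar 339 [[ 0.47231408 -0.21788732]] 0.13151082094304192 0.13417120570001725 6.70363785077581 ((471.17657470703125, -219.01751708984375), (75.28160095214844, 9.573173522949219), 6.4057745933532715)
scene 83 [[ 0.46888554 -0.21941936]] 0.13151663207107211 7.409854791881525 ((471.7745666503906, -219.0307159423828), (74.10331726074219, 8.83667278289795), 7.188902854919434)
top 49 [[ 0.47228466 -0.21997408]] 0.13156437334448987 7.585562772836762 ((472.6659240722656, -220.5421905517578), (74.56426239013672, 9.599133491516113), 6.588284969329834)
[ 0.44477322 -0.01604387  0.11535605] [-3.14148735e+00 -2.33702186e-04  3.80227804e-01] 0.01754029457579311 [ 0.04741616  0.7038675  -0.18278874  2.20366802  0.45829932  0.26874203
 -1.72708634]
```

Gripped (gap 17.5 mm). Three views agree on the bar: centre (0.4715, -0.2193), direction 6.9°, axis at z≈0.130. I'll lift, turn 0.26 rad and stop 11 cm short of the bar, then check.

```bash
python3 -m inch '[[0,0,-1,0,0],[0,0,-3,0,0],[0,0,-5,0,0],[0,0,-7,0,0],[0,0,-9.2,0,0],[-0.4,2,-9.2,0.06,0],[-0.9,4,-9.2,0.12,0],[-1.5,6,-9.2,0.18,0],[-2,8,-9.2,0.23,0],[-2.2,9.2,-9.2,0.26,0],[-2.2,9.2,-9.2,0.26,0],[-2.2,9.2,-9.2,0.26,0],[-2.2,9.2,-9.2,0.26,0],[-2.2,9.2,-9.2,0.26,0]]'; python3 - <<'E'
from h import *
s=state();print(s['eef_pos'],s['tool_rot'],s['ft_force'])
for n in("wrist","scene","top"):
    p=camera_params(n);im,d=get_image(n);cv2.imwrite(f"pics/b_{n}.png",im[:,:,::-1]);W=pts(p,d)
    P=W[(W[...,2]>.123)&(W[...,2]<.15)&(abs(W[...,0]-.472)<.05)&(abs(W[...,1]+.219)<.025)]
    if len(P)>20: print(n,len(P),P[:,2].mean(),np.percentile(P[:,2],95),cv2.minAreaRect((P[:,:2]*1000).astype(np.float32)))
    P=W[(W[...,2]>.098)&(W[...,2]<.125)&(abs(W[...,0]-.46)<.05)&(abs(W[...,1]+.11)<.045)]
    if len(P)>20: print(n,"foot",len(P),P.mean(0),np.percentile(P[:,2],[5,50,95]),cv2.minAreaRect((P[:,:2]*1000).astype(np.float32)))
    if n=="wrist":
        np.savez("pics/b_wrist.npz",im=im,d=d)
E
```

```text
time: 5.4
eef_pos: [0.4584, -0.1093, 0.2073]
tool_rot: [-3.141, -0.0, 0.121]
ft_force: [0.2, 0.6, -2.5]
finger_gap: 0.0174
gripper_force: 59.7
[ 0.45840198 -0.10927351  0.20733718] [-3.14141320e+00 -3.77832690e-06  1.21033578e-01] [ 0.18604856  0.56097196 -2.4671334 ]
wrist 1083 0.13149368102212405 0.1342529190580338 ((470.9344482421875, -219.2703857421875), (75.08634185791016, 9.147176742553711), 7.645791530609131)
wrist foot 2155 [ 0.46411183 -0.10457539  0.10739334] [0.10385449 0.10591554 0.11241393] ((459.6452941894531, -103.5528564453125), (40.22674560546875, 51.67393112182617), 6.524989128112793)
scene 81 0.13172133938058725 0.1360689040652081 ((471.26165771484375, -219.15158081054688), (73.31460571289062, 8.783102035522461), 7.588311195373535)
scene foot 201 [ 0.45746891 -0.10574337  0.1073173 ] [0.10185185 0.1065854  0.11429691] ((460.3699035644531, -102.65808868408203), (40.555816650390625, 51.22706604003906), 7.3325581550598145)
```

View pics/b_wrist.png

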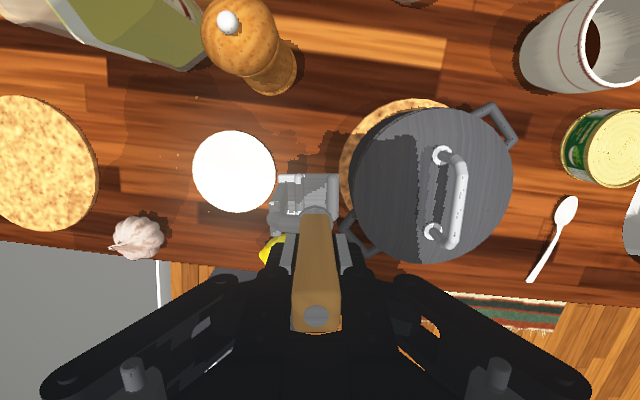

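The wrist view shows the foot at (302,200) aimed at the loop bar (455,205), square and at the right height, and the bare rest at (234,171). Sliding the foot in.

```bash
python3 -m inch '[[-0.1,2,0,0,0],[-0.2,4,0,0,0],[-0.2,6,0,0,0],[-0.2,7.5,0,0,0],[-0.2,9,0,0,0],[-0.2,10,0,0,0],[-0.2,10.7,0,0,0],[-0.2,11.1,0,0,0],[-0.2,11.1,0,0,0],[-0.2,11.1,0,0,0],[-0.2,11.1,0,0,0]]'; python3 - <<'E'
from h import *
p=camera_params("wrist");im,d=get_image("wrist");cv2.imwrite("pics/c_wrist.png",im[:,:,::-1]);W=pts(p,d)
P=W[(W[...,2]>.123)&(W[...,2]<.138)&(abs(W[...,0]-.472)<.05)&(abs(W[...,1]+.219)<.02)]
print(len(P),np.percentile(P[:,2],95),cv2.minAreaRect((P[:,:2]*1000).astype(np.float32)))
P=W[(W[...,2]>.098)&(W[...,2]<.118)&(abs(W[...,0]-.47)<.03)&(abs(W[...,1]+.215)<.045)]
print("foot",len(P),np.percentile(P[:,2],[5,50,95]),cv2.minAreaRect((P[:,:2]*1000).astype(np.float32)))
z=np.load("pics/b_wrist.npz");im=z['im']; hsv=cv2.cvtColor(im,cv2.COLOR_RGB2HSV)
E
```

```text
time: 6.92
eef_pos: [0.4697, -0.2199, 0.2073]
tool_rot: [-3.141, -0.0, 0.121]
ft_force: [0.2, 0.1, -3.5]
finger_gap: 0.0172
gripper_force: 59.9
574 0.13430562305133142 ((489.1490478515625, -218.0283966064453), (38.1497688293457, 8.486896514892578), 6.860652923583984)
foot 1724 [0.10398992 0.10677999 0.11230014] ((470.7098083496094, -214.21588134765625), (40.444114685058594, 51.583885192871094), 6.8861212730407715)
```

View pics/c_wrist.png

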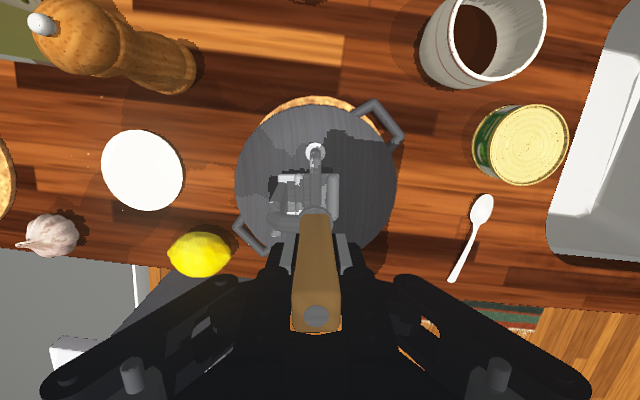

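The view shows the foot under the bar (315,190), with its measured origin within 1 mm of the bar centre. Lifting gently.

```bash
python3 -m inch '[[0,0,-0.7,0,0],[0,0,-1.3,0,0],[0,0,-1.7,0,0],[0,0,-1.9,0,0],[0,0,-2.0,0,0],[0,0,-2.1,0,0],[0,0,-2.2,0,0],[0,0,-2.4,0,0],[0,0,-2.7,0,0],[0,0,-3.1,0,0],[0,0,-3.6,0,0],[0,0,-4.3,0,0],[0,0,-5,0,0],[0,0,-5,0,0],[0,0,-5,0,0]]'; python3 - <<'E'
from h import *
s=state();print(s['wrist_torque'],s['tool_rot'])
p=camera_params("scene");im,d=get_image("scene");W=pts(p,d)
P=W[(abs(W[...,0]-.47)<.07)&(abs(W[...,1]+.22)<.07)&(W[...,2]>.105)&(W[...,2]<.125)]
A=np.c_[P[:,:2]-P[:,:2].mean(0),np.ones(len(P))];x=np.linalg.lstsq(A,P[:,2],rcond=None)[0];print("lid top plane",len(P),x)
for nm,x0,x1,y0,y1 in(("bottle",.5,.7,-.02,.12),("mill",.5,.62,-.1,-.0)):
    P=W[(W[...,0]>x0)&(W[...,0]<x1)&(W[...,1]>y0)&(W[...,1]<y1)&(W[...,2]>.06)&(W[...,2]<.4)];print(nm,len(P),P.min(0),P.max(0),P.mean(0))
E
```

```text
time: 8.85
eef_pos: [0.4695, -0.2203, 0.2572]
tool_rot: [3.142, 0.0, 0.12]
ft_force: [0.7, 0.9, -7.8]
finger_gap: 0.0171
gripper_force: 59.2
[-0.00524119  0.02151207  0.01185829] [3.14157081e+00 2.34383681e-04 1.19742966e-01]
lid top plane 1519 [0.00133489 0.00212461 0.11529657]Traceback (most recent call last):
  File "<stdin>", line 7, in <module>
    return umr_minimum(a, axis, None, out, keepdims, initial, where)
ValueError: zero-size array to reduction operation minimum which has no identity
```

The lid hangs free and level (plane slope about 0.2%). I'll raise it and carry it smoothly, passing in front of the mill and bottle.

```bash
python3 -m inch '[[0,0,-0.4,0,0],[0,0,-1.2,0,0],[0,0,-2.4,0,0],[0,0,-3.8,0,0],[0,0,-5.2,0,0],[-0.1,-0.2,-6.5,0,0],[-0.3,-0.7,-7.5,0,0],[-0.6,-1.5,-8.1,0,0],[-1.1,-2.5,-8.3,0,0],[-1.6,-3.7,-8.3,0,0],[-2.1,-5.1,-8.3,0,0],[-2.5,-6.7,-8.3,0,0],[-2.8,-8.5,-8.3,0,0],[-3,-10.4,-8.3,0,0],[-3.1,-12.4,-8.3,0,0],[-3.1,-14.4,-8.3,0,0],[-3.1,-16.2,-8.3,0,0],[-3,-17.6,-8.3,0,0],[-3,-18.6,-8.3,0,0],[-3,-19,-8.3,0,0]]'; python3 - <<'E'
from h import *
s=state();print(s['eef_pos'],s['tool_rot'],s['joints'])
E
```

```text
time: 11.4
eef_pos: [0.4172, -0.0347, 0.3403]
tool_rot: [3.141, -0.0, 0.121]
ft_force: [-0.3, -1.2, -7.7]
finger_gap: 0.0171
gripper_force: 59.2
[ 0.41715854 -0.03472142  0.34030865] [ 3.14147416e+00 -1.00263853e-04  1.20510048e-01] [ 0.30737804  0.29811005 -0.44721046  1.98501183  0.16396993  0.89281569
 -1.67617339]
```

```bash
python3 -m inch '[[0,-0.4,0,0,0],[0.1,-1.1,0,0,0],[0.2,-2.1,0,0,0],[0.4,-3.4,0,0,0],[0.6,-5,0,0,0],[0.9,-6.8,0,0,0],[1.2,-8.7,0,0,0],[1.5,-10.7,0,0,0],[1.8,-12.7,0,0,0],[2.2,-14.7,0,0,0],[2.5,-16.7,0,0,0],[2.8,-18.7,0,0,0],[3.1,-20.6,0,0,0],[3.4,-22.4,0,0,0],[3.7,-24,0,0,0],[3.9,-25.3,0,0,0],[4.1,-26.3,0,0,0],[4.2,-26.9,0,0,0],[4.2,-27.2,0,0,0],[4.2,-27.2,0,0,0]]'; python3 - <<'E'
from h import *
s=state();print(s['eef_pos'],s['tool_rot'],s['joints'])
for n in("scene","wrist"):
    p=camera_params(n);im,d=get_image(n);cv2.imwrite(f"pics/d_{n}.png",im[:,:,::-1]);W=pts(p,d);np.savez(f"pics/d_{n}.npz",im=im,d=d,T=p['T'])
    hsv=cv2.cvtColor(im,cv2.COLOR_RGB2HSV)
    L=(abs(W[...,0]-.43)<.1)&(abs(W[...,1]-.24)<.1)&(W[...,2]>.17)&(W[...,2]<.212)&(hsv[...,1]<80)
    print(n,L.sum(),np.median(W[L][:,2]),circ(plane(p,cv2.convexHull(biggest(L))[:,0],np.median(W[L][:,2])-.003)))
    c=(W[...,2]>.001)&(W[...,2]<.014)&(abs(W[...,0]-.43)<.1)&(abs(W[...,1]-.24)<.1)&(hsv[...,1]>70)&(hsv[...,2]>170)&(hsv[...,0]<28)
    print("cork vis",c.sum())
E
```

```text
time: 13.9
eef_pos: [0.4264, 0.2396, 0.3402]
tool_rot: [3.141, 0.0, 0.12]
ft_force: [0.7, 1.0, -7.1]
finger_gap: 0.0171
gripper_force: 59.1
[0.426356   0.239557   0.34023467] [3.14118493e+00 1.42485569e-04 1.19577401e-01] [-0.27344995  0.41130407 -0.4924771   1.80862815  0.23011854  0.97881172
 -2.31180864]
scene 1464 0.19848793340581095 (array([0.42855863, 0.24111823]), np.float64(0.07580556614153335))
cork vis 370
wrist 12134 0.19858198104429306 (array([0.42721292, 0.2402113 ]), np.float64(0.07551126081776205))
cork vis 93
```

View pics/d_wrist.png

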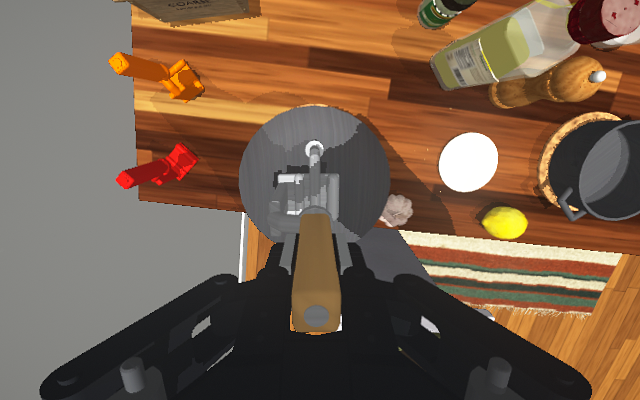

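The wrist view shows the lid (315,175) hanging centred over the mat and garlic (398,209) clear of it. Measured offset is under 2 mm. I'll lower it gently, 17.25 cm to contact.

```bash
python3 -m inch '[[0,0,0.4,0,0],[0,0,1.2,0,0],[0,0,2.4,0,0],[0,0,3.9,0,0],[0,0,5.5,0,0],[0,0,7.1,0,0],[0,0,8.7,0,0],[0,0,10.3,0,0],[0,0,11.8,0,0],[0,0,13.2,0,0],[0,0,14.4,0,0],[0,0,15.3,0,0],[0,0,15.9,0,0],[0,0,16.3,0,0],[0,0,16.5,0,0],[0,0,16.7,0,0],[0,0,16.8,0,0]]'; python3 - <<'E'
from h import *
for n in("scene","wrist"):
    p=camera_params(n);im,d=get_image(n);W=pts(p,d);hsv=cv2.cvtColor(im,cv2.COLOR_RGB2HSV)
    L=(abs(W[...,0]-.43)<.1)&(abs(W[...,1]-.24)<.1)&(W[...,2]>.02)&(W[...,2]<.04)&(hsv[...,1]<80)
    P=W[L];A=np.c_[P[:,:2]-P[:,:2].mean(0),np.ones(len(P))];print(n,len(P),np.median(P[:,2]),np.linalg.lstsq(A,P[:,2],rcond=None)[0],circ(plane(p,cv2.convexHull(biggest(L))[:,0],np.median(P[:,2])-.003)))
    c=(W[...,2]>.001)&(W[...,2]<.014)&(abs(W[...,0]-.43)<.1)&(abs(W[...,1]-.24)<.1)&(hsv[...,1]>70)&(hsv[...,2]>150)&(hsv[...,0]<28)
    Q=W[c]-[.4275,.2405,0];r=np.hypot(Q[:,0],Q[:,1]);print("cork",len(Q),Q[r<.095].mean(0) if len(Q) else 0)
E
```

```text
time: 16.12
eef_pos: [0.4265, 0.2399, 0.1723]
tool_rot: [-3.142, -0.0, 0.12]
ft_force: [0.1, -0.1, -8.2]
finger_gap: 0.0171
gripper_force: 59.1
scene 1153 0.03059190380798449 [0.00180374 0.00302    0.03058841] (array([0.42867392, 0.24076725]), np.float64(0.07526550442128806))
cork 313 [-0.03180556 -0.02740332  0.00673681]
wrist 12024 0.030701440307495803 [-0.00298053 -0.00022983  0.03023598] (array([0.42748793, 0.24057601]), np.float64(0.07523464710613065))
cork 1531 [0.04682014 0.00858626 0.0068258 ]
```

```bash
python3 -m inch '[[0,0,0.1,0,0],[0,0,0.2,0,0],[0,0,0.3,0,0],[0,0,0.36,0,0],[0,0,0.42,0,0],[0,0,0.48,0,0],[0,0,0.54,0,0],[0,0,0.6,0,0],[0,0,0.8,0,0],[0,0,1.1,0,0],[0,0,1.5,0,0],[0,0,1.9,0,0],[0,0,2.2,0,0],[0,0,2.4,0,0],[0,0,2.5,0,0],[0,0,2.5,0,0],[0,0,2.5,0,0]]'; python3 - <<'E'
from h import *
p=camera_params("wrist");im,d=get_image("wrist");W=pts(p,d);cv2.imwrite("pics/e.png",im[:,:,::-1])
B=lambda lo,hi,dy:W[(abs(W[...,0]-.4275)<.05)&(abs(W[...,1]-.24)<dy)&(W[...,2]>lo)&(W[...,2]<hi)]
for nm,P in(("bar",B(.066,.08,.02)),("foot",B(.036,.056,.045))): print(nm,len(P),np.percentile(P[:,2],[5,50,95]),cv2.minAreaRect((P[:,:2]*1000).astype(np.float32)))
P=W[(abs(W[...,0]-.43)<.1)&(abs(W[...,1]-.24)<.1)&(W[...,2]>.02)&(W[...,2]<.032)];print("top",np.median(P[:,2]))
E
```

```text
time: 18.35
eef_pos: [0.4265, 0.2398, 0.1473]
tool_rot: [-3.142, -0.0, 0.12]
ft_force: [0.1, 1.2, -2.3]
finger_gap: 0.0172
gripper_force: 59.9
bar 515 [0.06723651 0.0704249  0.07210867] ((444.55914306640625, 242.249267578125), (36.665042877197266, 8.556218147277832), 6.573861122131348)
foot 1757 [0.04395124 0.04690031 0.05230154] ((437.498046875, 246.55242919921875), (59.441734313964844, 51.80912780761719), 6.062071323394775)
top 0.023598586044484282
```

The lid is down and the wrist force has dropped to the lifter's weight. The saddle is clear: foot 0.040–0.0525 m, bar bottom 0.0635 m. I'll back out 5.5 cm along the lifter's -x and raise.

```bash
python3 -m inch '[[0,-0.3,0,0,0],[0,-0.9,0,0,0],[0,-1.7,0,0,0],[0,-2.6,0,0,0],[0,-3.5,0,0,0],[0,-4.4,0,0,0],[0,-5.1,0,0,0],[0,-5.5,0,0,0],[0,-5.5,0,0,0],[0,-5.5,-1,0,0],[0,-5.5,-3,0,0],[0,-5.5,-6,0,0],[0,-5.5,-9,0,0],[0,-5.5,-12,0,0],[0,-5.5,-15,0,0],[0,-5.5,-16,0,0],[0,-5.5,-16,0,0]]'; python3 - <<'E'
from h import *
for n in("scene","wrist"):
    p=camera_params(n);im,d=get_image(n);W=pts(p,d);hsv=cv2.cvtColor(im,cv2.COLOR_RGB2HSV);cv2.imwrite(f"pics/f_{n}.png",im[:,:,::-1])
    L=(abs(W[...,0]-.43)<.1)&(abs(W[...,1]-.24)<.1)&(W[...,2]>.018)&(W[...,2]<.04)&(hsv[...,1]<80)
    print(n,np.median(W[L][:,2]),circ(plane(p,cv2.convexHull(biggest(L))[:,0],.023)))
    m=(hsv[...,1]<60)&(hsv[...,2]>170)&(W[...,2]<.03)&(W[...,2]>0)&(abs(W[...,0]-.449)<.07)&(abs(W[...,1]+.013)<.07)
    print("rest",m.sum(),circ(plane(p,cv2.convexHull(biggest(m))[:,0],.008)))
s=state();print(s['eef_pos'],s['joints'])
E
```

```text
time: 20.52
eef_pos: [0.4199, 0.2941, 0.3075]
tool_rot: [3.142, -0.001, 0.119]
ft_force: [0.4, -0.0, -3.4]
finger_gap: 0.0175
gripper_force: 59.9
scene 0.02357246703228033 (array([0.4281899 , 0.23966351]), np.float64(0.07483662475856843))
rest 699 (array([ 0.45116709, -0.01159932]), np.float64(0.049729024774858875))
wrist 0.023617780785345766 (array([0.42785025, 0.24122439]), np.float64(0.07458450199987281))
rest 3021 (array([ 0.44859205, -0.0119535 ]), np.float64(0.04914015276132555))
[0.4192885  0.29362285 0.30622175] [-0.41175449  0.47932676 -0.44652371  1.80212051  0.25314845  0.91918414
 -2.42067309]
```

View pics/f_wrist.png

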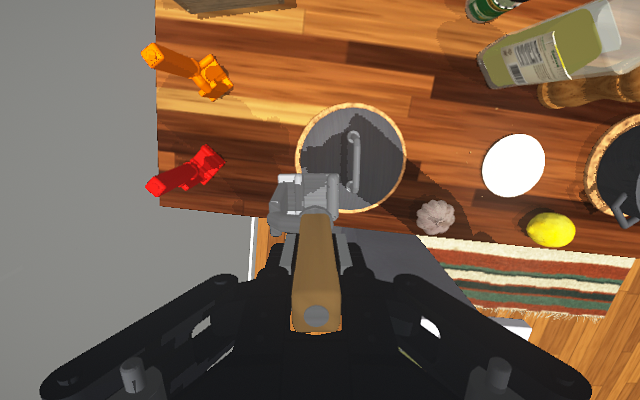

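The lid sits centred on the cork, with an even ring visible around it at (352,158). Next, the lifter goes to above the rest at (0.449, -0.0125).

```bash
python3 -m inch '[[0,1,0,0,0],[-0.1,3,0,0,0],[-0.2,6,0,0,0],[-0.3,9.5,0,0,0],[-0.4,13,0,0,0],[-0.5,16.5,0,0,0],[-0.6,20,0,0,0],[-0.7,23.5,0,0,0],[-0.8,26.5,2,0,0],[-0.8,29,5,0,0],[-0.8,30.4,8,0,0],[-0.8,30.8,11,0,0],[-0.8,30.8,13,0,0],[-0.8,30.8,14,0,0],[-0.8,30.8,14,0,0],[-0.8,30.8,14,0,0],[-0.8,30.8,14,0,0]]'; python3 - <<'E'
from h import *
s=state();print(s['eef_pos'],s['tool_rot'])
for n in("wrist","scene","top"):
    p=camera_params(n);im,d=get_image(n);W=pts(p,d);hsv=cv2.cvtColor(im,cv2.COLOR_RGB2HSV);cv2.imwrite(f"pics/g_{n}.png",im[:,:,::-1])
    P=W[(W[...,2]>.055)&(W[...,2]<.08)&(abs(W[...,0]-.449)<.045)&(abs(W[...,1]+.012)<.045)]
    if len(P)>10: print(n,"foot",len(P),np.percentile(P[:,2],[5,50,95]),cv2.minAreaRect((P[:,:2]*1000).astype(np.float32)))
    m=(hsv[...,1]<60)&(hsv[...,2]>150)&(W[...,2]<.014)&(W[...,2]>.003)&(abs(W[...,0]-.449)<.07)&(abs(W[...,1]+.013)<.07)
    c=np.vstack([W[m]]);print(n,"rest",m.sum(),c.min(0),c.max(0))
E
```

```text
time: 22.75
eef_pos: [0.4492, -0.0123, 0.168]
tool_rot: [3.141, -0.002, 0.12]
ft_force: [0.4, -1.0, -1.8]
finger_gap: 0.0171
gripper_force: 59.7
[ 0.44919148 -0.01232986  0.16795573] [ 3.14140320e+00 -1.59798898e-03  1.19781876e-01]
wrist foot 2128 [0.0644689  0.0665113  0.07287777] ((450.66082763671875, -6.603281021118164), (40.22637176513672, 51.73263931274414), 6.642668724060059)
wrist rest 3610 [ 0.40687371 -0.06218702  0.00454926] [0.49751993 0.03601987 0.00990328]
scene foot 177 [0.06276307 0.0671982  0.07433226] ((451.0019226074219, -6.292778015136719), (39.4415397644043, 51.09593963623047), 6.9460344314575195)
scene rest 470 [ 0.4020242  -0.06001026  0.00302032] [0.49866138 0.03803571 0.01303666]
top rest 10 [0.41108273 0.01364647 0.00345428] [0.43870346 0.03365517 0.01194476]
```

View pics/g_wrist.png

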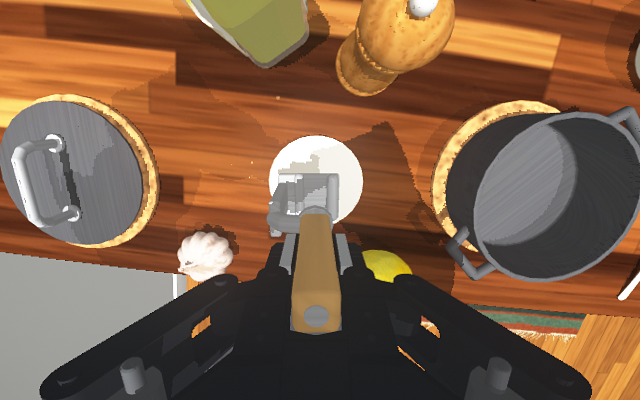

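The view shows the lifter's foot over the rest (316,180), with its origin about 3 mm off in x. I'll correct that, lower it 5.2 cm and watch the force.

```bash
python3 -m inch '[[-0.1,0.1,0.8,0,0],[-0.25,0.1,2,0,0],[-0.25,0.1,3.2,0,0],[-0.25,0.1,4.2,0,0],[-0.25,0.1,4.7,0,0],[-0.25,0.1,4.9,0,0],[-0.25,0.1,5,0,0],[-0.25,0.1,5.1,0,0],[-0.25,0.1,5.15,0,0],[-0.25,0.1,5.2,0,0],[-0.25,0.1,5.2,0,0],[-0.25,0.1,5.2,0,0]]'
```

```text
time: 24.4
eef_pos: [0.4464, -0.0137, 0.1154]
tool_rot: [3.142, -0.0, 0.12]
ft_force: [0.1, 0.8, -1.1]
finger_gap: 0.0175
gripper_force: 60.1
```

```bash
python3 -m inch '[[0,0,0.03,0,0],[0,0,0.05,0,0],[0,0,0.05,0,0],[0,0,0.05,0,0]]'
```

```text
time: 24.9
eef_pos: [0.4465, -0.0136, 0.1153]
tool_rot: [3.141, -0.001, 0.12]
ft_force: [-0.7, -0.8, 6.0]
finger_gap: 0.0176
gripper_force: 61.1
```

Contact: the force has reached +6 N. I'll open slowly, then rise straight up.

```bash
python3 -m inch '[[0,0,0.03,0,25],[0,0,0.02,0,30],[0,0,0.02,0,45],[0,0,0,0,60],[0,0,0,0,80],[0,0,0,0,100],[0,0,0,0,100],[0,0,0,0,100],[0,0,0,0,100],[0,0,-1.5,0,100],[0,0,-4,0,100],[0,0,-8,0,100],[0,0,-12,0,100],[0,0,-16,0,100],[0,0,-20,0,100],[0,0,-23,0,100],[0,0,-23,0,100],[0,0,-23,0,100],[0,0,-23,0,100]]'; python3 - <<'E'
from h import *
for n in("wrist","scene"):
    p=camera_params(n);im,d=get_image(n);W=pts(p,d);hsv=cv2.cvtColor(im,cv2.COLOR_RGB2HSV);cv2.imwrite(f"pics/h_{n}.png",im[:,:,::-1])
    for nm,lo,hi in(("foot",.012,.03),("handletop",.156,.172)):
        P=W[(W[...,2]>lo)&(W[...,2]<hi)&(abs(W[...,0]-.449)<.045)&(abs(W[...,1]+.012)<.045)]
        if len(P)>10: print(n,nm,len(P),cv2.minAreaRect((P[:,:2]*1000).astype(np.float32)))
    m=(hsv[...,1]<60)&(hsv[...,2]>150)&(W[...,2]<.014)&(W[...,2]>.003)&(abs(W[...,0]-.449)<.07)&(abs(W[...,1]+.013)<.07)
    print("rest",circ(plane(p,cv2.convexHull(np.argwhere(m)[:,::-1].astype(np.int32))[:,0],.008)))
E
```

```text
time: 27.28
eef_pos: [0.4455, -0.0138, 0.3436]
tool_rot: [-3.141, 0.003, 0.12]
ft_force: [-0.3, 0.1, 0.7]
finger_gap: 0.0856
gripper_force: 0.0
wrist foot 406 ((447.3066101074219, -7.744148254394531), (40.15074157714844, 49.8865966796875), 7.184905529022217)
wrist handletop 246 ((447.8897399902344, -12.859386444091797), (17.270410537719727, 16.908870697021484), 6.534404277801514)
rest (array([ 0.44872053, -0.01315698]), np.float64(0.048979773767778345))
scene foot 139 ((445.8266906738281, -11.78061294555664), (44.86635208129883, 60.95099639892578), 33.450225830078125)
scene handletop 40 ((449.08587646484375, -12.446135520935059), (17.7954158782959, 17.19837760925293), 6.847035884857178)
rest (array([ 0.45096086, -0.01175265]), np.float64(0.04873184422276878))
```

View pics/h_wrist.png

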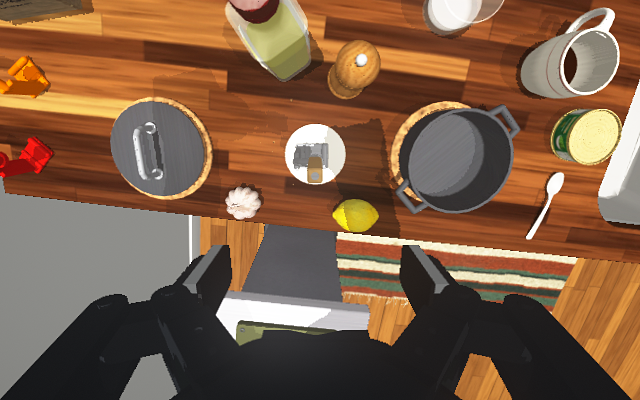

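The picture shows the lid centred on its mat (160,147), the lifter upright in the middle of the rest (315,155) within 2 mm, and the casserole and other things in place. The robot is clear, so I'm handing in.

```bash
python3 -c "from station import *;print(hand_in())"
```

```text
the job is handed in; nothing more can be done
None
```

The job is handed in at about 27 s: the lid is level and central on the bare cork mat, the steel lifter stands upright within about 2 mm of the middle of its rest, and the last wrist picture shows the casserole and the other things it covers in place.

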